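Rocking test of the longest lozenge tile

ROBOT

A 6-joint arm with a two-finger parallel gripper is mounted at the origin on the work surface. World frame = base frame: x ahead of the robot, y to its left, z up, the work surface at z = 0. Lengths are in m, angles in degrees, forces in N, time in s.
With the tool pointing down it reaches from about 0.4 to 0.825 m from the base axis. Payload 7 kg.
Tool frame: the origin (TCP) lies midway between the tips of the shut fingers; the grasp point (between the pads) lies 19 mm behind it (ctrl.grasp_offset is the distance from the TCP to the grasp point, in m); z points along the fingers, x is the direction in which the jaws open and shut, and the axes are right-handed (so a half turn about z gives the same grasp; the last joint's range is limited). The gripper opens to 88 mm and grips with 3 to 60 N. Pads are 19 mm wide; open, the fingers measure 130 mm over their backs; the gripper's body (78 mm by 193 mm) begins 47 mm behind the grasp point.
Start: joints at [85.606, 20.546, 0.682, 0, -70.136, -16.507], TCP at [0.241, 0.631, 0.227] pointing down, gripper open.
Joint ranges: [-176.03, 176.03], [-82.01, 121.73], [-58.28, 71.71], [-173.87, 95.51], [-174.79, -0.11], [-173.66, 173.66]. Speed limits (degrees/s): [136.94, 136.94, 172.46, 180, 180, 180].

INTERFACE

Orientations are given as [roll, pitch, yaw] about the fixed x, y, z axes, in that order (R = Rz(yaw) Ry(pitch) Rx(roll)).
In Python, from plant import sensors, snapshot, order, ctrl gives the robot as it stands.
- The arm moves only by the tool send_rows, never from a script. Its argument "commands" is a list of rows, each a list of 3 entries, a list of its own where there are three numbers: the closure, from 0 (fully open) to 1 (shut), then the shift along the world's x, y, z in units of 0.25 m (1.0 is 0.25 m), then the turn, a rotation vector about the world's x, y, z in units of 360 degrees (1.0 is 360 degrees). In form: [[hand, [x, y, z], [ax, ay, az]], ...]. A call has 1 to 12 rows; each row shifts and turns the pose as measured when the row begins; what a row does not reach is not made up. A row lasts 1/10 s, in which the tool goes at most 50 mm and 8.59 degrees, less where a joint would pass 70% of its speed; a pose out of reach is approached as far as the arm can. A call with a number of a shift or a turn outside -1 to 1 is refused whole. A call with a gripper value outside its range is refused whole. The fingers move at their own pace and stop on an object; the grip force is fixed at half the most. Time passes only in rows, so rows that do not move let the fingers close. It gives the time, the measured TCP pose, the force and the opening at its end, in the units of the state.
- sensors.get_obs(): the state, without advancing time (a new reading comes with each control period).
- snapshot(name): name is "side" or "top" or "wrist"; returns a dict with "color" (480x640x3 uint8, blue, green, red), "z_map" (480x640 float32, m along the optical axis (not along the pixel's ray), 0 where there is no reading), "mtx" (3x3 intrinsics, pixels), "xyz" and "attitude" of the camera in the world. Camera axes: x right, y down, z forward; pixel columns grow to the right and rows downward; lengths in m; the calibration is good to about 2 mm. A picture is of the moment at which its call begins.
- order.close_job(): hands the job in, once; it reports no verdict.
The state is a dict: "clock": time; "joint_pos": joint angles; "qvel": joint speeds; "tau": joint torques, N m; "tool_pos": TCP position; "orientation": TCP orientation; "force": force on the tool from outside, world axes, zero at the start; "moment": the same for the moment, N m; "opening": finger opening in m.
Only numpy, scipy, OpenCV 4.12 (cv2) and the standard library are available. Lean on these libraries where they do the work, as an engineer would, in place of code of your own. Each camera call takes 0.05 s, during which the arm holds its last target.

TASK

Test the longest of the three green lozenge tiles for rocking on its sprung cradle: with the fingertips press lightly down on its pointed end nearer the robot's base so that the tile clearly dips, lift off and let it come level again, then press its far pointed end down in the same way and withdraw. Only touch it: do not lift it, drag it along or press hard. Leave the other two tiles and everything else on the bench alone.

Things in the scene. Friction and masses are not known exactly. Their poses are not given: they have to be found in the camera images.
- tile_long: The longest glazed green lozenge (rhombus) tile: 130 mm between its pointed ends, 64 mm between its blunt corners, 14 mm thick, about 125 g, lying loose and flat on its cradle with its top 58 mm above the bench. Origin at the centre of its underside, x along the long diagonal towards the pointed end farther from the robot, z up. It lies within about 0.6 rad of pointing straight away from the robot.
- near_spot (a point): Good pressing spot on the top face of the longest tile, 45 mm from its centre towards the pointed end nearer the robot; the tile is 20 mm wide there.
- far_spot (a point): Good pressing spot on the top face of the longest tile, 45 mm from its centre towards the pointed end farther from the robot; the tile is 20 mm wide there.
- beam_long (a joint): Tilt (rad) of the sprung beam, 112 x 40 x 10 mm, under the longest tile, pivoting across its middle. 0: level, where it springs back; negative: end nearer the robot dipped; positive: far end dipped. Stops at -0.16 and 0.16. At a pressing spot 1 N dips it about 1 mm; the stop comes at 7 mm, 7 N. 0.05 (2.3 mm, 2.2 N) held a quarter of a second is a clear dip; over 25 N is too hard.
- cradle_long: Fixed pine sprung cradle under the longest tile: a base 126 x 76 x 12 mm, origin at the centre of its underside on the bench, x along the cradle's length; same shape and size as the other two cradles.
- cradle_middle: Fixed pine sprung cradle under the middle tile: a base 126 x 76 x 12 mm, origin at the centre of its underside on the bench, x along the cradle's length; same shape and size as the other two cradles.
- cradle_short: Fixed pine sprung cradle under the shortest tile: a base 126 x 76 x 12 mm, origin at the centre of its underside on the bench, x along the cradle's length; same shape and size as the other two cradles.
- tile_middle: Middle green lozenge tile, 102 x 64 x 14 mm, loose on its own cradle, to be left alone. Origin at the centre of its underside.
- tile_short: Shortest green lozenge tile, 76 x 64 x 14 mm, loose on its own cradle, to be left alone. Origin at the centre of its underside.
- rubbing_block: Grey stone rubbing block, loose, 95 x 38 x 28 mm high, between the cradles, to be left alone. Origin at the centre of its underside.
- spacer_comb: Dark hardwood spacer comb, loose, 120 x 32 x 10 mm high, between the cradles, to be left alone. Origin on its underside, about its centre.
- hammer: Iron hammer with a waxed wooden handle, loose, about 265 mm long, 26 mm high, lying beyond the cradles, to be left alone. Origin on its underside, on the handle.
- glaze_cup: Terracotta cup, loose, 70 mm across, 75 mm high, at the right of the cradles, to be left alone. Origin at the centre of its underside.
- dust_brush: Hand brush, loose, 170 mm long, lying at the left of the cradles, to be left alone.
- long_top (a point): Centre of the top face of the longest tile, 14 mm above its underside.
Things that resemble listed ones, but are neither listed nor needed, are in the scene too. Leave any blue look-alike of the tile_long alone.

How it is judged (in metres and radians):
On the way, in this order (a step that is already met when the one before it is completed fails the run):
1. fingertips on the longest tile's end nearer the robot, that end dipped by 0.05 rad or more (value of joint beam_long below -0.05 rad and contact force between the fingers and tile_long above 0.5 N and x of the grasp point in the frame of tile_long below -0.02 m), for 0.2 s.
2. fingers off the tile and its cradle level again (value of joint beam_long between -0.02 and 0.02 rad and contact force between the fingers and tile_long below 0.05 N), for 0.1 s.
3. fingertips on the longest tile's far end, that end dipped by 0.05 rad or more (value of joint beam_long above 0.05 rad and contact force between the fingers and tile_long above 0.5 N and x of the grasp point in the frame of tile_long above 0.02 m), for 0.2 s.
At the end, for the whole second after the job is handed in: The longest tile is at rest on its level cradle (within 0.02 rad), within 10 mm of where it lay; the other tiles and the loose things are within 8 mm of where they were (value of joint beam_long between -0.02 and 0.02 rad and distance of tile_long from where it was at the start of the episode below 0.01 m and linear speed of tile_long below 0.01 m/s and distance of each of tile_middle, tile_short, rubbing_block, spacer_comb, hammer, glaze_cup, dust_brush from where it was at the start of the episode below 0.008 m); the robot touches nothing.
It fails at once if the longest tile pressed with more than 25 N (contact force between the fingers and tile_long above 25 N).
It fails at once if the longest tile lifted more than 12 mm (height (world z) of long_top above 0.07 m).
It fails at once if the longest tile dragged more than 15 mm (distance of tile_long from where it was at the start of the episode above 0.015 m).
It fails at once if another tile or another loose thing touched by the robot (more than 0.3 N) or moved more than 8 mm (distance of any of tile_middle, tile_short, rubbing_block, spacer_comb, hammer, glaze_cup, dust_brush from where it was at the start of the episode above 0.008 m or contact force between any of the fingers, the arm and tile_middle above 0.3 N or contact force between any of the fingers, the arm and tile_short above 0.3 N or contact force between any of the fingers, the arm and rubbing_block above 0.3 N or contact force between any of the fingers, the arm and spacer_comb above 0.3 N or contact force between any of the fingers, the arm and hammer above 0.3 N or contact force between any of the fingers, the arm and glaze_cup above 0.3 N or contact force between any of the fingers, the arm and dust_brush above 0.3 N).
It fails at once if another cradle pressed by the robot (more than 2 N) (contact force between any of the fingers, the arm and cradle_middle above 2 N or contact force between any of the fingers, the arm and cradle_short above 2 N).
It also fails if it takes over 42 s, if anything falls off the work surface, if the arm or the gripper's body presses on something with over 40 N, if the wrist force passes 120 N, or if a joint passes its speed limit or range.

## Working session

There is one attempt and no reset: what is moved stays moved. The work goes in short steps, Python scripts to look and compute and a tool call to move; the robot and the scene stay as the last step left them, time stands still between calls to the robot, and variables do not carry over. Pictures are saved under pics/ and viewed, and the job is handed in when it is done.

Besides the shell and the picture viewer there is one more tool, called as a command line: name --argument value ..., lists and objects as JSON in quotes. send_rows: Moves the arm, as the interface text tells. Its arguments: {"type":"object","properties":{"commands":{"type":"array","items":{"type":"array"}}},"required":["commands"]}

```bash
ls; mkdir -p pics; python3 - <<'E'
from plant import sensors, snapshot, order, ctrl
import cv2, numpy as np
print(sensors.get_obs(), ctrl.grasp_offset)
for n in ("top","side"):
    s=snapshot(n); cv2.imwrite(f"pics/{n}0.png",s["color"]); np.savez(f"pics/{n}0.npz",**s)
    print(n,s["mtx"],s["xyz"],s["attitude"])
E
```

```text
pics
{'clock': 0.0, 'joint_pos': array([ 8.56062972e+01,  2.05907680e+01,  6.34389619e-01, -2.18009669e-02,
       -7.01370706e+01, -1.65061762e+01]), 'qvel': array([ 0.01437767,  0.00229963, -0.09392675, -0.05172845, -0.03273473,
       -0.01715581]), 'tau': array([-6.50894999e-04, -5.82721961e+01,  2.93045551e+01,  6.99691460e+00,
        6.80463592e-03, -1.75280138e-04]), 'tool_pos': array([0.24064459, 0.63011395, 0.22562962]), 'orientation': array([-1.79993096e+02, -9.54212381e-02, -1.10907309e+02]), 'force': array([-0.27713249,  0.0988163 ,  0.34191843]), 'moment': array([ 0.01945976,  0.0044276 , -0.02982487]), 'opening': 0.08762886491961389} 0.0188
top [[500.01449893   0.         324.96505977]
 [  0.         500.01449893 247.66374514]
 [  0.           0.           1.        ]] [3.99092308e-01 1.48140338e-04 1.34098968e+00] [-173.70052183   -0.76328317  -89.07951592]
side [[574.07634796   0.         308.90554191]
 [  0.         574.07634796 238.79960162]
 [  0.           0.           1.        ]] [-0.24669012 -1.06665607  0.79710428] [-118.596739     -0.33736015  -37.27784416]
```

View pics/top0.png

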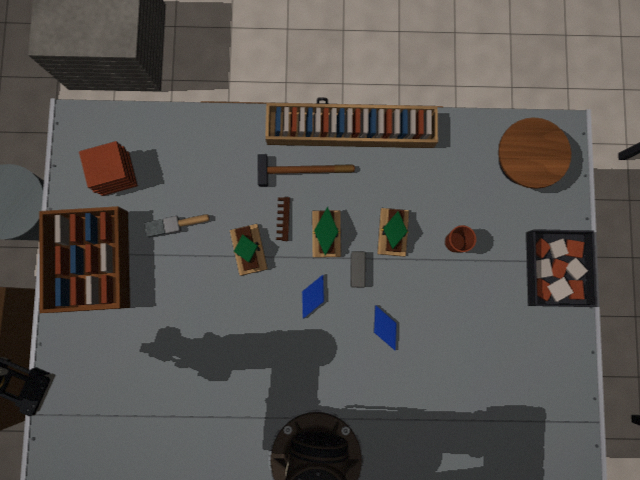

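View pics/side0.png

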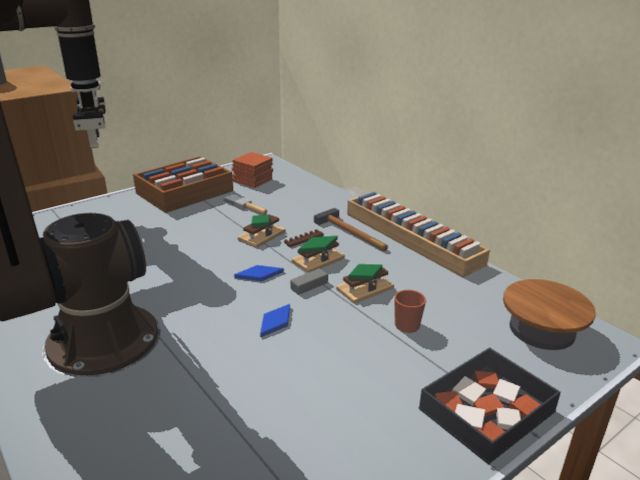

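The top view shows three green lozenges at about (248,248), (326,231) and (396,231), and the middle one looks longest. There are blue decoys near (314,297) and (385,327), the comb at (284,218), the block at (358,269) and the hammer at about (305,170). Next I'll measure them.

```bash
cat > h.py <<'E'
import numpy as np, cv2
from scipy.spatial.transform import Rotation as R
def cast(s,px,z):
    px=np.atleast_2d(px).astype(float); Rm=R.from_euler('xyz',s["attitude"],degrees=True).as_matrix()
    d=np.c_[px,np.ones(len(px))]@np.linalg.inv(s["mtx"]).T@Rm.T
    t=(z-s["xyz"][2])/d[:,2]; return s["xyz"]+d*t[:,None]
def green(s):
    hsv=cv2.cvtColor(s["color"],cv2.COLOR_BGR2HSV)
    return cv2.inRange(hsv,(50,120,30),(85,255,255))
E
python3 - <<'E'
from h import *
for n in("top","side"):
    s=dict(np.load(f"pics/{n}0.npz"))
    m=green(s); k,l,st,c=cv2.connectedComponentsWithStats(m)
    for i in range(1,k):
        if st[i,4]<60: continue
        v,u=np.nonzero(l==i)
        P=cast(s,np.c_[u,v],.058)[:,:2]
        ct=P.mean(0); w,V=np.linalg.eigh(np.cov((P-ct).T)); a=V[:,1]*np.sign(V[0,1])
        pr=(P-ct)@a; q=(P-ct)@V[:,0]
        z=s["z_map"][l==i]
        # corners: extreme points
        print(n,st[i],"ctr",ct.round(4),"yaw",np.degrees(np.arctan2(a[1],a[0])).round(1),"len",np.ptp(pr).round(4),"wid",np.ptp(q).round(4),"sd*sqrt24",(np.sqrt(w*24)).round(4),"near",P[pr.argmin()].round(4),"far",P[pr.argmax()].round(4))
s=dict(np.load("pics/top0.npz")); cv2.imwrite("pics/z0.png",cv2.resize(s["color"][150:300,220:420],None,fx=4,fy=4,interpolation=cv2.INTER_NEAREST))
E
```

```text
top [315 208  23  46 594] ctr [ 0.585  -0.0165] yaw -1.8 len 0.1179 wid 0.0574 sd*sqrt24 [0.0626 0.1277] near [ 0.5272 -0.015 ] far [ 0.645  -0.0183]
top [384 212  23  37 480] ctr [ 0.5914 -0.1956] yaw -9.4 len 0.096 wid 0.0585 sd*sqrt24 [0.0629 0.104 ] near [ 0.5432 -0.188 ] far [ 0.6379 -0.2036]
top [234 235  24  27 355] ctr [0.5365 0.1898] yaw 14.8 len 0.07 wid 0.0603 sd*sqrt24 [0.063  0.0756] near [0.5031 0.1799] far [0.5701 0.2002]
side [252 215  17   9 126] ctr [0.5383 0.1877] yaw 21.6 len 0.066 wid 0.0564 sd*sqrt24 [0.0622 0.0755] near [0.5054 0.18  ] far [0.5701 0.1957]
side [301 236  35  13 279] ctr [ 0.5855 -0.0189] yaw -1.3 len 0.1135 wid 0.0583 sd*sqrt24 [0.0651 0.1249] near [ 0.531  -0.0181] far [ 0.6444 -0.0201]
side [350 265  32  11 266] ctr [ 0.5919 -0.1996] yaw -7.4 len 0.093 wid 0.0564 sd*sqrt24 [0.0603 0.1003] near [ 0.547  -0.1949] far [ 0.6393 -0.2057]
```

View pics/z0.png

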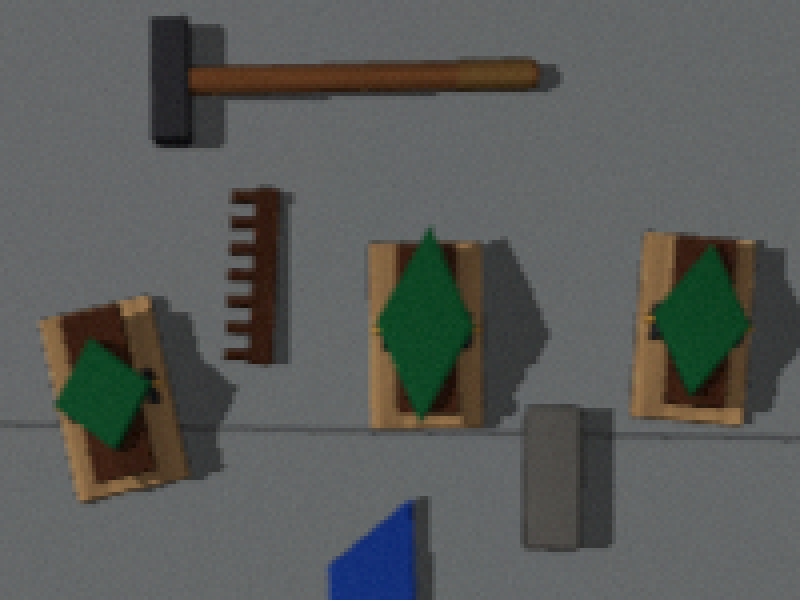

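The longest tile is at about (0.585, -0.0175) with a yaw of about -2°. That puts the near spot at (0.540, -0.016) and the far spot at (0.630, -0.019). I'll shut the fingers, turn the jaw across the tile and travel high.

send_rows --commands '[[1, [0.066, -0.144, 0], [0, 0, 0.003]], [1, [0.066, -0.144, 0], [0, 0, 0.003]], [1, [0.066, -0.144, 0], [0, 0, 0.003]], [1, [0.066, -0.144, 0], [0, 0, 0.003]], [1, [0.066, -0.144, 0], [0, 0, 0.003]], [1, [0.066, -0.144, 0], [0, 0, 0.003]], [1, [0.066, -0.144, 0], [0, 0, 0.003]], [1, [0.066, -0.144, 0], [0, 0, 0.003]], [1, [0.066, -0.144, 0], [0, 0, 0.003]], [1, [0.066, -0.144, 0], [0, 0, 0.003]]]'

```text
clock: 1.1
tool_pos: [0.406, 0.2578, 0.2199]
orientation: [180.0, -0.5, -99.3]
force: [0.1, 0.9, 0.7]
opening: 0.0133
```

send_rows --commands '[[1, [0.08, -0.15, 0], [0, 0, 0.003]], [1, [0.08, -0.15, 0], [0, 0, 0.003]], [1, [0.08, -0.15, 0], [0, 0, 0.003]], [1, [0.08, -0.15, 0], [0, 0, 0.003]], [1, [0.08, -0.15, 0], [0, 0, 0.003]], [1, [0.08, -0.15, 0], [0, 0, 0.003]], [1, [0.04, -0.1, 0], [0, 0, 0.002]], [1, [0, 0, 0], [0, 0, 0]], [1, [0, 0, 0], [0, 0, 0]]]'

```text
clock: 2.0
tool_pos: [0.5385, -0.0086, 0.2182]
orientation: [179.8, -0.5, -92.0]
force: [0.1, 0.7, -0.7]
opening: 0.0008
```

```bash
python3 - <<'E'
from plant import *
from plant import sensors,snapshot
from h import *
print(sensors.get_obs())
s=snapshot("wrist"); cv2.imwrite("pics/w1.png",s["color"]); print(s["xyz"],s["attitude"])
m=green(s); k,l,st,c=cv2.connectedComponentsWithStats(m)
for i in range(1,k):
    if st[i,4]<500: continue
    v,u=np.nonzero(l==i); P=cast(s,np.c_[u,v],.058)[:,:2]
    ct=P.mean(0); w,V=np.linalg.eigh(np.cov((P-ct).T)); a=V[:,1]*np.sign(V[0,1]); pr=(P-ct)@a
    print(st[i],ct,np.degrees(np.arctan2(a[1],a[0])),np.sqrt(w*24),P[pr.argmin()],P[pr.argmax()])
E
```

```text
{'clock': 2.0, 'joint_pos': array([ 20.26949241,   8.18190392, -17.30751284,   0.46917128,
       -64.90630423,  67.48941044]), 'qvel': array([-1.42081141,  0.64232435,  0.16542643,  0.02435447, -0.14820862,
        0.9273593 ]), 'tau': array([ -0.60219085, -39.68288898,  28.40645134,   6.73896879,
         0.06981254,   0.12140465]), 'tool_pos': array([ 0.53848102, -0.00857892,  0.21816486]), 'orientation': array([179.79588205,  -0.54302461, -92.03968624]), 'force': array([ 0.13757425,  0.74818083, -0.67993907]), 'moment': array([ 0.09117733, -0.01092006, -0.00353772]), 'opening': 0.0008162242343953176}
[ 0.61722129 -0.0099338   0.37568526] [162.98000546  -0.49139382 -92.05545522]
[ 285   99   67  137 4623] [ 0.58748564 -0.01578815] -1.9308400073397494 [0.06292404 0.12869309] [ 0.52240032 -0.01389453] [ 0.64867603 -0.01790919]
[ 470  100   70  110 4143] [ 0.59473759 -0.19257846] -4.96440736335261 [0.06753969 0.10516464] [ 0.5424475  -0.18670176] [ 0.64141825 -0.201372  ]
[  83  192   64   71 2734] [0.5381066 0.1878344] 13.97217657222703 [0.06902906 0.07981798] [0.5010375  0.18014313] [0.57266586 0.19949215]
```

View pics/w1.png

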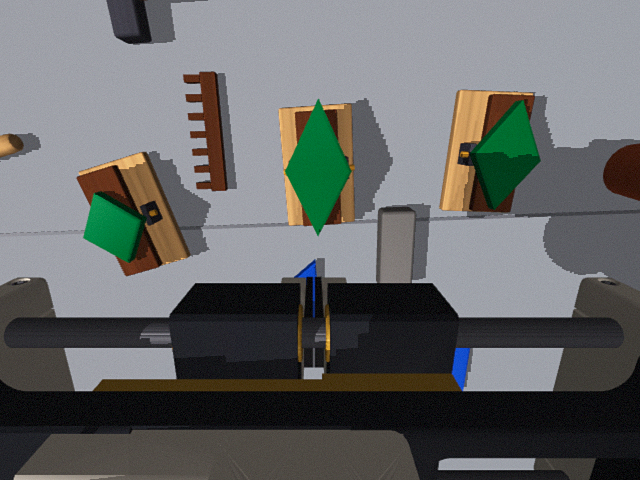

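The wrist view shows the longest tile at pixel (318,167), shut fingers at the bottom and nothing else under them. All three views put the centre at about (0.586, -0.0167). I'll descend over the near spot.

send_rows --commands '[[1, [0.01, -0.03, -0.08], [0, 0, 0]], [1, [0, 0, -0.12], [0, 0, 0]], [1, [0, 0, -0.12], [0, 0, 0]], [1, [0, 0, -0.12], [0, 0, 0]], [1, [0, 0, -0.08], [0, 0, 0]], [1, [0, 0, 0], [0, 0, 0]], [1, [0, 0, 0], [0, 0, 0]]]'

```text
clock: 2.75
tool_pos: [0.5398, -0.0091, 0.0866]
orientation: [-179.9, -0.4, -91.5]
force: [-0.1, 0.1, 0.0]
opening: 0.0005
```

send_rows --commands '[[1, [0, -0.02, 0], [0, 0, 0]], [1, [0, -0.02, 0], [0, 0, 0]], [1, [0, 0, -0.02], [0, 0, 0]], [1, [0, 0, -0.02], [0, 0, 0]], [1, [0, 0, 0], [0, 0, 0]]]'

```text
clock: 3.25
tool_pos: [0.5422, -0.0186, 0.0804]
orientation: [-179.5, -0.3, -91.4]
force: [-0.0, -0.4, 0.2]
opening: 0.0004
```

send_rows --commands '[[1, [-0.005, 0.01, -0.02], [0, 0, 0]], [1, [0, 0, -0.02], [0, 0, 0]], [1, [0, 0, -0.02], [0, 0, 0]], [1, [0, 0, 0], [0, 0, 0]], [1, [0, 0, 0], [0, 0, 0]]]'

```text
clock: 3.75
tool_pos: [0.5406, -0.0159, 0.0636]
orientation: [-179.6, -0.3, -91.4]
force: [-0.1, 0.5, -0.0]
opening: 0.0004
```

send_rows --commands '[[1, [0, 0, -0.012], [0, 0, 0]], [1, [0, 0, -0.012], [0, 0, 0]], [1, [0, 0, 0], [0, 0, 0]]]'

```text
clock: 4.05
tool_pos: [0.5406, -0.0159, 0.0574]
orientation: [-179.6, -0.3, -91.4]
force: [-1.2, 0.7, 2.7]
opening: 0.0005
```

send_rows --commands '[[1, [0, 0, -0.008], [0, 0, 0]], [1, [0, 0, 0], [0, 0, 0]]]'

```text
clock: 4.25
tool_pos: [0.5396, -0.016, 0.0556]
orientation: [-179.7, -0.4, -91.4]
force: [-1.3, 1.4, 2.6]
opening: 0.0005
```

send_rows --commands '[[1, [0, 0, -0.006], [0, 0, 0]], [1, [0, 0, -0.002], [0, 0, 0]], [1, [0, 0, 0], [0, 0, 0]]]'

```text
clock: 4.55
tool_pos: [0.5393, -0.0159, 0.055]
orientation: [-179.7, -0.4, -91.4]
force: [-0.7, 0.0, 5.3]
opening: 0.0004
```

send_rows --commands '[[1, [0, 0, -0.006], [0, 0, 0]], [1, [0, 0, -0.004], [0, 0, 0]], [1, [0, 0, -0.002], [0, 0, 0]], [1, [0, 0, -0.002], [0, 0, 0]]]'

```text
clock: 4.95
tool_pos: [0.5388, -0.016, 0.0538]
orientation: [-179.6, -0.4, -91.4]
force: [-2.9, -0.1, 7.5]
opening: 0.0007
```

```bash
python3 - <<'E'
from plant import sensors,snapshot
from h import *
o=sensors.get_obs();print(o["tool_pos"],o["force"])
s=snapshot("wrist"); cv2.imwrite("pics/w2.png",s["color"]); np.savez("pics/w2.npz",**s)
m=cv2.erode(green(s),np.ones((5,5),np.uint8)); v,u=np.nonzero((m>0)&(s["z_map"]>0)); z=s["z_map"][v,u]
Rm=R.from_euler('xyz',s["attitude"],degrees=True).as_matrix()
P=(np.c_[u,v,np.ones(len(u))]@np.linalg.inv(s["mtx"]).T*z[:,None])@Rm.T+s["xyz"]
k=(abs(P[:,1]+.017)<.04); P=P[k]; A=np.c_[P[:,0]-.586,P[:,1]+.017,np.ones(len(P))]
print(len(P),np.linalg.lstsq(A,P[:,2],rcond=None)[0], P.min(0),P.max(0))
s=snapshot("side"); cv2.imwrite("pics/s2.png",cv2.resize(s["color"][200:320,230:430],None,fx=4,fy=4))
o=sensors.get_obs();print(o["tool_pos"],o["force"])
E
```

```text
[ 0.53876922 -0.01597923  0.05383773] [-2.90514353 -0.06380191  7.46599433]
14649 [0.11082044 0.00485958 0.05783385] [ 0.54896519 -0.04576181  0.05205004] [0.6439624  0.01396614 0.06549421]
[ 0.53876082 -0.01599733  0.05382868] [-3.91276695  0.6305707   7.56828117]
```

View pics/s2.png

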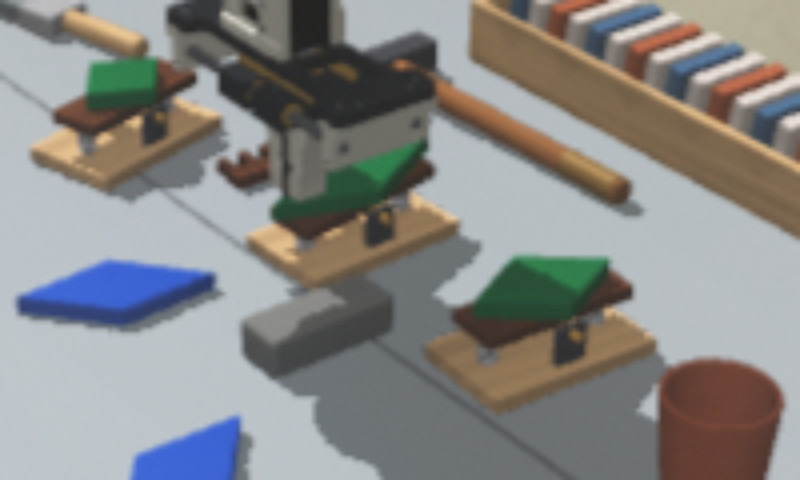

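View pics/w2.png

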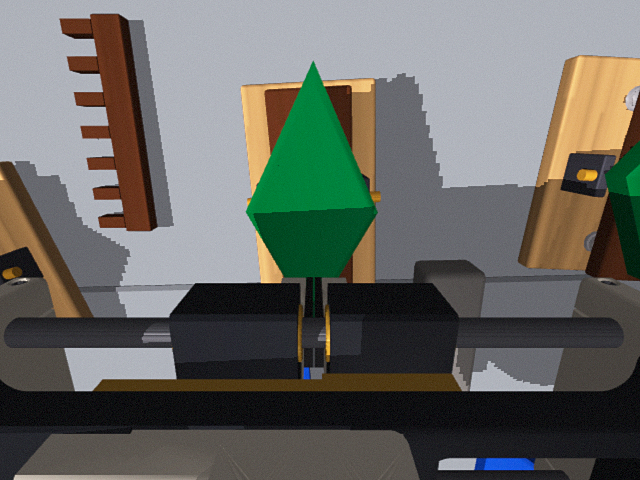

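The wrist depth shows a tilt of 0.11 rad, near end down, at about 7.5 N, and it has been held for over 0.2 s. Now I'll lift off.

send_rows --commands '[[1, [0, 0, 0.02], [0, 0, 0]], [1, [0, 0, 0.04], [0, 0, 0]], [1, [0, 0, 0.06], [0, 0, 0]], [1, [0, 0, 0.06], [0, 0, 0]], [1, [0, 0, 0], [0, 0, 0]], [1, [0, 0, 0], [0, 0, 0]], [1, [0, 0, 0], [0, 0, 0]]]'

```text
clock: 5.75
tool_pos: [0.5399, -0.0159, 0.1029]
orientation: [-179.5, -0.3, -91.4]
force: [-0.6, 0.3, 0.3]
opening: 0.0001
```

```bash
cat > tilt.py <<'E'
from plant import sensors,snapshot
from h import *
import sys
o=sensors.get_obs();print(o["tool_pos"],o["force"])
s=snapshot("wrist"); cv2.imwrite(f"pics/{sys.argv[1]}.png",s["color"])
m=cv2.erode(green(s),np.ones((5,5),np.uint8)); v,u=np.nonzero((m>0)&(s["z_map"]>0)); z=s["z_map"][v,u]
Rm=R.from_euler('xyz',s["attitude"],degrees=True).as_matrix()
P=(np.c_[u,v,np.ones(len(u))]@np.linalg.inv(s["mtx"]).T*z[:,None])@Rm.T+s["xyz"]
k=(abs(P[:,1]+.017)<.04); P=P[k]; A=np.c_[P[:,0]-.586,P[:,1]+.017,np.ones(len(P))]
print(len(P),np.linalg.lstsq(A,P[:,2],rcond=None)[0], P.min(0),P.max(0), P[P[:,1].argmin()],P[P[:,1].argmax()])
E
python3 tilt.py w3
```

```text
[ 0.53986744 -0.01594784  0.10285796] [-0.63162694  0.33464613  0.27563666]
9413 [-0.00063354  0.0011323   0.05756137] [ 0.53141873 -0.04488828  0.05484306] [0.64602769 0.01344078 0.06021642] [ 0.58543291 -0.04488828  0.05621409] [0.58749605 0.01344078 0.05624066]
```

View pics/w3.png

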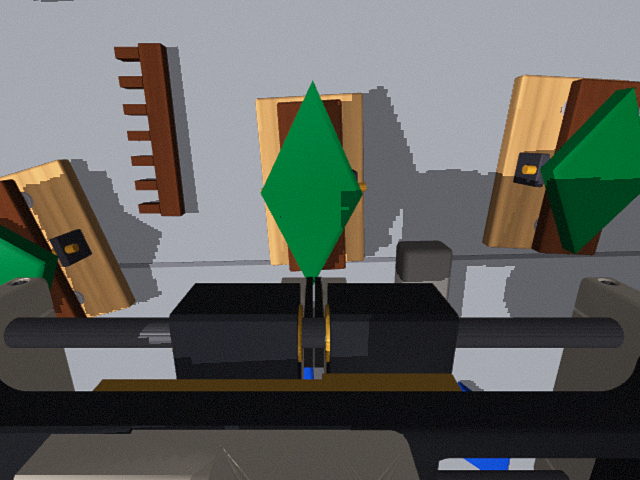

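The tile is level again (tilt -0.0006) and in place at pixel (313,185). Moving to the far spot at (0.630, -0.018).

send_rows --commands '[[1, [0.08, 0, 0], [0, 0, 0]], [1, [0.1, 0, 0], [0, 0, 0]], [1, [0.1, 0, 0], [0, 0, 0]], [1, [0.08, -0.008, 0], [0, 0, 0]], [1, [0, 0, 0], [0, 0, 0]], [1, [0, 0, 0], [0, 0, 0]]]'

```text
clock: 6.4
tool_pos: [0.6299, -0.0187, 0.0981]
orientation: [-179.9, -0.4, -91.4]
force: [0.2, 0.1, 0.7]
opening: 0.0002
```

send_rows --commands '[[1, [0, 0, -0.03], [0, 0, 0]], [1, [0, 0, -0.04], [0, 0, 0]], [1, [0, 0, -0.04], [0, 0, 0]], [1, [0, 0, -0.02], [0, 0, 0]], [1, [0, 0, 0], [0, 0, 0]], [1, [0, 0, 0], [0, 0, 0]]]'

```text
clock: 7.0
tool_pos: [0.6263, -0.0188, 0.0612]
orientation: [179.9, -0.5, -91.4]
force: [0.2, 0.1, -0.6]
opening: 0.0007
```

send_rows --commands '[[1, [0.016, 0, 0.004], [0, 0, 0]], [1, [0.004, 0, 0], [0, 0, 0]], [1, [0, 0, 0], [0, 0, 0]], [1, [0, 0, -0.006], [0, 0, 0]], [1, [0, 0, 0], [0, 0, 0]]]'

```text
clock: 7.5
tool_pos: [0.6328, -0.0185, 0.0621]
orientation: [-180.0, -0.4, -91.3]
force: [0.2, -0.1, -0.6]
opening: 0.0004
```

send_rows --commands '[[1, [0, 0, -0.012], [0, 0, 0]], [1, [0, 0, -0.01], [0, 0, 0]], [1, [0, 0, -0.008], [0, 0, 0]], [1, [0, 0, 0], [0, 0, 0]]]'

```text
clock: 7.9
tool_pos: [0.6346, -0.0184, 0.0555]
orientation: [-179.8, -0.4, -91.3]
force: [-0.7, -0.2, 3.6]
opening: 0.0005
```

send_rows --commands '[[1, [-0.002, 0, -0.006], [0, 0, 0]], [1, [0, 0, -0.004], [0, 0, 0]], [1, [0, 0, -0.003], [0, 0, 0]], [1, [0, 0, -0.003], [0, 0, 0]]]'

```text
clock: 8.3
tool_pos: [0.6357, -0.0184, 0.0533]
orientation: [-179.6, -0.4, -91.2]
force: [0.5, 1.0, 5.4]
opening: 0.0003
```

```bash
python3 tilt.py w4
```

```text
[ 0.63567361 -0.0183723   0.05325802] [0.5093061  1.00798685 5.43718779]
175 [-0.13771949  0.02060247  0.05765287] [ 0.58660997 -0.02146034  0.04816759] [ 0.64973812 -0.01308695  0.05843351] [ 0.59083552 -0.02146034  0.05700056] [ 0.58755572 -0.01308695  0.05753294]
```

View pics/w4.png

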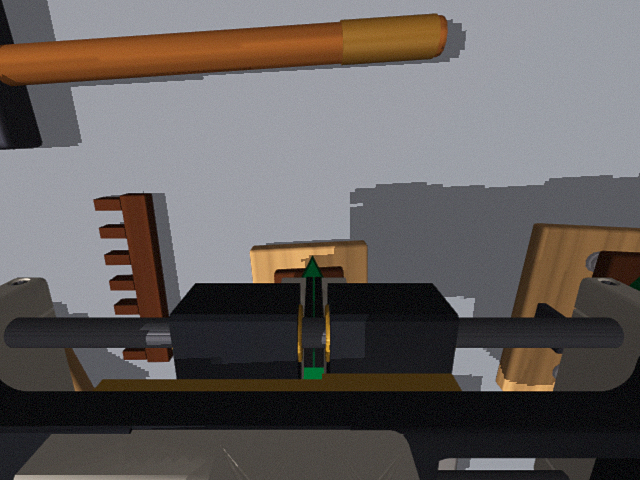

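The far tip at pixel (312,265) is down to about z = 0.048, a tilt of roughly 0.1 rad or more at 5.4 N. I'll hold briefly, then withdraw.

send_rows --commands '[[1, [0, 0, -0.002], [0, 0, 0]], [1, [0, 0, -0.002], [0, 0, 0]], [1, [0, 0, 0.02], [0, 0, 0]], [1, [0, 0, 0.04], [0, 0, 0]], [1, [0, 0, 0.08], [0, 0, 0]], [1, [0, 0, 0.12], [0, 0, 0]], [1, [0, 0, 0.12], [0, 0, 0]], [1, [0, 0, 0.12], [0, 0, 0]], [1, [0, 0, 0.08], [0, 0, 0]], [1, [0, 0, 0], [0, 0, 0]], [1, [0, 0, 0], [0, 0, 0]]]'

```text
clock: 9.45
tool_pos: [0.6306, -0.0189, 0.2045]
orientation: [-179.9, -0.4, -91.3]
force: [-0.5, 0.0, -1.3]
opening: 0.0007
```

send_rows --commands '[[1, [-0.1, 0, 0], [0, 0, 0]], [1, [-0.15, 0, 0], [0, 0, 0]], [1, [-0.15, 0, 0], [0, 0, 0]], [1, [-0.1, 0, 0], [0, 0, 0]], [1, [0, 0, 0], [0, 0, 0]], [1, [0, 0, 0], [0, 0, 0]], [1, [0, 0, 0], [0, 0, 0]]]'

```text
clock: 10.15
tool_pos: [0.4975, -0.0199, 0.1977]
orientation: [179.4, -0.5, -91.4]
force: [1.0, 0.4, 0.2]
opening: 0.0002
```

```bash
python3 tilt.py w5; python3 - <<'E'
from plant import sensors,snapshot
import cv2
s=snapshot("side"); cv2.imwrite("pics/s5.png",s["color"])
E
```

```text
[ 0.4975109  -0.0199317   0.19773926] [1.00630151 0.42062705 0.17655443]
5080 [ 3.12146111e-04 -4.95198578e-05  5.76331093e-02] [ 0.52821779 -0.04413138  0.05483179] [0.6445089  0.01283965 0.06059174] [ 0.58480281 -0.04413138  0.05665432] [0.58697127 0.01283965 0.05730096]
```

View pics/s5.png

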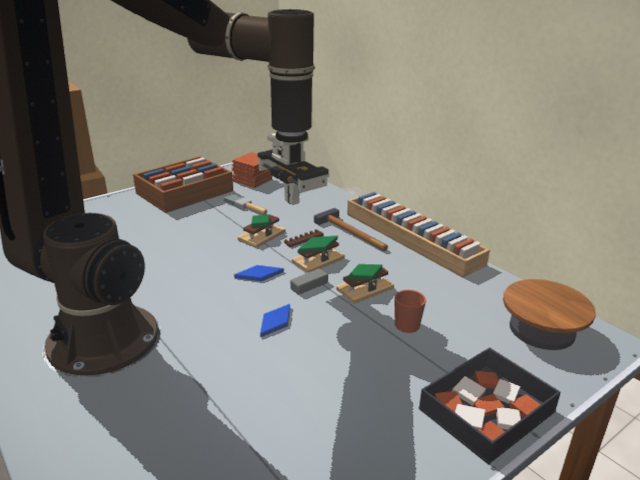

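The arm is clear, the tile at pixel (319,244) is level (tilt 0.0003), and everything else looks unmoved. Handing in.

```bash
python3 -c "
from plant import order
print(order.close_job())"
```

```text
the job is handed in; nothing more can be done
None
```

I pressed the longest green tile down at its near end, let it come level, then pressed its far end, withdrew and handed the job in. No verdict is reported.

| Step | Tilt (wrist camera depth) | Upward force on tool |
|---|---|---|
| Near end pressed | about 0.11 rad, near end down | about 7.5 N |
| After lift-off | level, 0.0006 rad | below 1 N |
| Far end pressed | about 0.14 rad, far end down | about 5.4 N |
| After withdrawing | level, 0.0003 rad | below 1 N |

- **Less certain reading:** the far-end tilt comes from only 175 visible pixels because the fingers hid most of the tile. The exact angle is rough, but the dip was clear.
- **Drift:** the fingertips crept about 2–3 mm outward along the tile during each press. The last view puts the tile within about 2 mm of where it started.
- **Everything else:** by eye in the final side view, the other tiles and loose things look unmoved. I didn't measure their positions again. The robot was clear of everything at hand-in, at about 10 s on the clock.

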